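# Close and clamp the food box

### The job

Close the open white food box: stand the spice jar that is on the oblong lid upright on the worktop, bring that lid from the neighbouring box onto the white box and press it fully home so that it snaps flush under its catches all round, and fold the box's wire clamp over so that it lies closed on the lid. Leave the square lid with the tub on it and the honey jar and salt shaker standing nearby where they are, and let nothing fall over.

Things in the scene. Friction and masses are not known exactly. Their poses are not given: they have to be found in the camera images.
- box: White open-topped box, fixed, 150 (own x) x 110 (own y) mm, walls 5 mm, rim 71.5 mm above the worktop. Origin: centre of its underside, on the worktop. Own -x side faces roughly to the robot and carries the wire clamp. Two closed food boxes stand 8 mm away on its +y and -y sides. A tin of fish lies in it, far below the lid.
- lid_seat (a point): Where the lid's origin must be when snapped home: on the box's axis, 58.5 mm above the worktop; flange on the rim, flush with the box's outside. Four sprung catches inside the mouth (9 mm below the rim, on the -x and +x walls, 25 mm either side of the middle) hold a lid that is just laid in about 5 mm too high; 10 to 15 N on its middle snaps it past them.
- lid: Oblong grey lid that fits the white box, loose, 0.12 kg, 150 (own x) x 110 (own y) x 21 mm, same either way round. Origin: centre of its underside. Plug 136 x 96 mm with rounded corners (2 mm play in the mouth) from 0 to 13 mm above the origin, flange 150 x 110 mm from 13 to 19, raised panel 126 x 86 mm to 21.
- lid_edge (a point): Centre of that lid at half the flange's height (16 mm above its underside). At the start its plug lies flat on a closed food box, 1.5 mm over the white box's rim, so it can be slid across; 24 to 54 mm nearer the robot (box -x) than the white box's middle, turned up to 0.25 rad from the box. No handle, too wide to span; slides easily when pushed at the flange's edge.
- square_lid: Lid of another box, grey, 110 x 110 x 21 mm, loose, on the other closed food box. Origin: centre of its underside. Leave it.
- clamp (a joint): Angle of the wire clamp on the white box: 0 = closed over a seated lid; grows as it swings up and toward the robot (1.55 to 1.9 at the start). Stiff hinge: it stays where it is left; about 0.5 N at its end bar moves it. 8 mm wire, 68 mm wide; a rubber pad 88 mm beyond the hinge presses the lid's middle. Over a lid not yet snapped in it stops at 0.04 to 0.08.
- clamp_hinge (a point): Middle of the clamp's hinge line, which is parallel to the box's y, at box x = -83 mm, 60 mm above the worktop.
- clamp_bar (a point): Middle of the clamp's free end bar (8 mm round, 60 mm long, parallel to the box's y). 115 mm beyond and 34 mm above the hinge line when the clamp is closed.
- left_box: Closed food box with an orange lid, fixed, 166 x 226 (long side along the white box's x) x 73 mm, flat top 73 mm above the worktop, at the white box's +y side. Origin: centre of its underside.
- right_box: The same kind of closed food box, fixed, at the white box's -y side. Origin: centre of its underside.
- spice_mid (a point): Spice jar with a yellow cap, 45 mm across, 100 mm tall, loose, about 0.1 kg, standing on the oblong lid. Point: its centre, 50 mm above its underside; own z points up the jar.
- pills_mid (a point): Small white pill tub, 36 mm across, 78 mm tall, loose, standing on the square lid. Point: its centre, 39 mm above its underside. Leave it.
- honey_mid (a point): Honey jar with a black cap, 61 mm across, 83 mm tall, loose, on the worktop to the left. Point: its centre, 41 mm above its underside. Leave it.
- mill_mid (a point): Salt shaker with a grey cap, 44 mm across, 90 mm tall, loose, on the worktop to the right. Point: its centre, 45 mm above its underside. Leave it.
Not all that is in view belongs to the job. What is shaped like the part that bears spice_mid but pink or red is not meant.

How it is judged:
At the end, for the whole second after the job is handed in: The oblong lid is seated in the white box (origin within 5 mm of the box's axis, not more than 2.3 mm above its seat, tilt under 0.03 rad, turned less than 0.06 rad), the clamp is folded to under 0.045 rad, the spice jar stands upright on the worktop, and all is at rest (z of lid in the frame of box between 0.056 and 0.0608 m and horizontal distance between lid and box below 0.005 m and angle between lid's own z axis and vertical below 0.03 rad and angle between the x axis of lid and the x axis of box, either way round below 0.06 rad and value of joint clamp below 0.045 rad and angle between spice_mid's own z axis and vertical below 0.1 rad and height (world z) of spice_mid between 0.044 and 0.056 m and linear speed of lid below 0.02 m/s and velocity of joint clamp below 0.1 rad/s); the robot touches nothing.
It fails at once if the spice jar falls over (angle between spice_mid's own z axis and vertical above 0.8 rad).
It fails at once if the square lid is moved more than 30 mm (distance of square_lid from where it was at the start of the episode above 0.03 m).
It fails at once if the pill tub is moved more than 40 mm or falls over (distance of pills_mid from where it was at the start of the episode above 0.04 m or angle between pills_mid's own z axis and vertical above 0.6 rad).
It fails at once if the honey jar is moved more than 30 mm or falls over (distance of honey_mid from where it was at the start of the episode above 0.03 m or angle between honey_mid's own z axis and vertical above 0.6 rad).
It fails at once if the salt shaker is moved more than 30 mm or falls over (distance of mill_mid from where it was at the start of the episode above 0.03 m or angle between mill_mid's own z axis and vertical above 0.6 rad).
It also fails if it takes over 69 s, if anything falls off the work surface, if the arm or the gripper's body presses on something with over 40 N, if the wrist force passes 120 N, or if a joint passes its speed limit or range.

### The arm

A 6-joint arm with a two-finger parallel gripper is mounted at the origin on a cart in front of the work surface, level with it; the furniture and walls round the work are solid. World frame = base frame: x ahead of the robot, y to its left, z up, the work surface at z = 0. Lengths are in m, angles in rad, forces in N, time in s.
With the tool pointing down it reaches from about 0.225 to 0.725 m from the base axis. Payload 3.1 kg.
Tool frame: the origin (TCP) lies on the centre line of the jaws, within the pads' length; the fingertips stand 22 mm ahead of it and the grasp point (between the pads) lies 3 mm ahead of it; z points along the fingers, y is the line along which they close (so a half turn about z gives the same grasp; the last joint's range is limited). The gripper opens to 85 mm and grips with 20 to 120 N. Pads are 22 mm wide; open, the fingers measure 114 mm over their backs; the gripper's body (76 mm by 85 mm) begins 54 mm behind the grasp point. The pads swing forward as they close: fully open they stand 13 mm farther back than shut.
Start: joints at [-1.349, 0.048, 0.099, 1.622, 0, 1.443], TCP at [0.18, -0.493, 0.253] pointing down, gripper open.
Joint ranges: [-2.91, 2.91], [-0.99, 1.94], [-1.21, 1.42], [-2.12, 2.29], [-1.49, 1.47], [-3.14, 3.14]. Speed limits (rad/s): [2.79, 2.79, 3.14, 3.14, 3.14, 3.14].

### API

Orientations are given as a 3x3 rotation matrix whose columns are the frame's x, y, z axes.
In Python, from station import status, get_image, manip gives the robot as it stands.
- The arm moves only by the shell command python3 -m handwheel 'ROWS' [OPENING] [FORCE]. ROWS is JSON, a list of rows, each an object of numbers: "x", "y", "z": the shift along the tool's x, y, z in units of 40 mm (1.0 is 40 mm); "ax", "ay", "az": the turn, a rotation vector about the tool's x, y, z in units of 6 degrees (1.0 is 6 degrees). In form: [{"x": .., "y": .., "z": .., "ax": .., "ay": .., "az": ..}, ...]. A call has 1 to 10 rows; each row shifts and turns the commanded pose from where the row before left it, along the tool's axes as they then stand; what a row does not reach is not made up. A row lasts 1/12 s, in which the tool goes at most 41.7 mm and 7.16 degrees, less where a joint would pass 70% of its speed; a pose out of reach is approached as far as the arm can. A call is refused whole if a number of a shift passes 1 or a number of a turn 1, either way. A call with a gripper value outside its range is refused whole. OPENING is the finger opening in mm, from 0 to 85.4, set as the call begins (- or left out, the last holds). The fingers move at their own pace and stop on an object; FORCE is the grip in N (left out, the last holds). Time passes only in rows, so rows that do not move let the fingers close. It gives the time, the measured TCP pose, the force, the opening and the grip force at its end, in the units of the state.
- status.get_state(): the state, without advancing time (a new reading comes with each control period).
- get_image(name): name is "side" or "top"; returns a dict with "img" (384x512x3 uint8, red, green, blue), "range_z" (384x512 float32, m along the optical axis (not along the pixel's ray), 0 where there is no reading), "camera_matrix" (3x3 intrinsics, pixels), "R" (3x3) and "t" (3): a world point X has camera coordinates R X + t. Camera axes: x right, y down, z forward; pixel columns grow to the right and rows downward; lengths in m; the calibration is good to about 2 mm. A picture is of the moment at which its call begins.
- manip.close_job(): hands the job in; it is judged then, once.
The state is a dict: "clock": time; "joints": joint angles; "qd": joint speeds; "effort": joint torques, N m; "tcp_pos": TCP position; "tcp_rot": TCP orientation; "force": force on the tool from outside, world axes, zero at the start; "torque": the same for the moment, N m; "grip_width": opening from 0.0 (shut) to 1.0 (fully open); "grasp_force": force on a finger pad.
Only numpy, scipy, OpenCV 4.12 (cv2) and the standard library are available. Lean on these libraries where they do the work, as an engineer would, in place of code of your own. Each camera call takes 0.05 s, during which the arm holds its last target. There are 200 camera calls.

## Working session

There is one attempt and no reset: what is moved stays moved. The work goes in short steps, Python scripts to look and compute and a shell command to move; the robot and the scene stay as the last step left them, time stands still between calls to the robot, and variables do not carry over. Pictures are saved under pics/ and viewed, at most 10 in all, crops included, and the job is handed in when it is done.

```bash
ls; mkdir -p pics; cat > h.py <<'E'
import numpy as np, cv2
from station import status,get_image,manip
def snap(name,fn=None):
    d=get_image(name)
    if fn: cv2.imwrite('pics/'+fn,d['img'][:,:,::-1])
    K,R,t=d['camera_matrix'],d['R'],d['t']
    z=d['range_z']; v,u=np.mgrid[0:384,0:512]
    c=np.stack([(u-K[0,2])/K[0,0]*z,(v-K[1,2])/K[1,1]*z,z],-1)
    P=(c-t)@R   # R^T(c-t)
    P[z==0]=np.nan
    return d,P
E
python3 - <<'E'
from h import *
ims=[]
for n in('top','side'):
    d,P=snap(n); np.savez('/tmp/%s0.npz'%n,P=P,img=d['img'],K=d['camera_matrix'],R=d['R'],t=d['t']); ims.append(d['img'])
    print(n,-d['R'].T@d['t'],d['R'][2])
    cv2.imwrite('pics/%s0.png'%n,d['img'][:,:,::-1])
print(status.get_state())
E
```

```text
pics
top [-0.4005131  -0.03466708  1.51248083] [ 0.53220838  0.0161267  -0.84645979]
side [ 0.22935515 -0.69122442  1.29281198] [ 0.17465211  0.50303432 -0.84643553]
{'clock': 0.1, 'joints': array([-1.34882192e+00,  4.87317031e-02,  9.77767305e-02,  1.62200365e+00,
        7.57515100e-06,  1.44297708e+00]), 'qd': array([ 0.00141561, -0.00267003,  0.00443974,  0.0013588 , -0.00033484,
       -0.00019347]), 'effort': array([ 2.64946284e-03, -3.39849901e+01,  3.20936787e+01,  1.58154638e-02,
       -1.01218609e-04,  2.11834880e-06]), 'tcp_pos': array([ 0.17979027, -0.49272709,  0.25221669]), 'tcp_rot': array([[ 9.39443516e-01,  3.42703460e-01, -4.68653321e-04],
       [ 3.42703663e-01, -9.39441187e-01,  2.11091169e-03],
       [ 2.83144509e-04, -2.14369151e-03, -9.99997662e-01]]), 'force': array([-0.11455641,  0.83403091, -0.15581994]), 'torque': array([-0.06794028,  0.00426243,  0.00432442]), 'grasp_force': 0.0, 'grip_width': 0.9996454831696024}
```

View pics/top0.png

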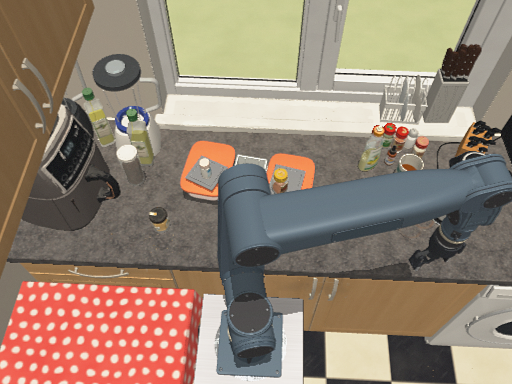

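View pics/side0.png

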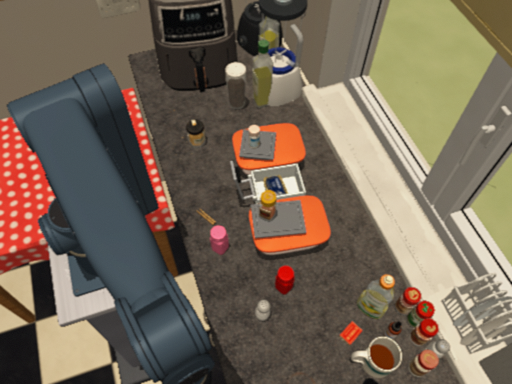

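The side view shows it all: white box near (278,183), clamp (240,180), oblong lid (280,220) with the spice jar (268,203), square lid with tub (258,145), honey (196,132), shaker (263,310), and pink and red decoys (219,238), (285,280). Next I'll measure them.

```bash
cat > m.py <<'E'
from h import *
def orange_box(img,P):
    hsv=cv2.cvtColor(img,cv2.COLOR_RGB2HSV)
    m=((hsv[...,0]<14)&(hsv[...,1]>170)&(hsv[...,2]>150)&(abs(P[...,2]-.073)<.012)).astype(np.uint8)
    return m
E
python3 - <<'E'
from m import *
D=np.load('/tmp/side0.npz');P=D['P'];img=D['img'];print(D['K'][0,0])
m=orange_box(img,P)
n,l,s,c=cv2.connectedComponentsWithStats(m)
for i in range(1,n):
    if s[i,4]<150: continue
    q=P[l==i]; h=cv2.convexHull((q[:,:2]*1000).astype(np.float32)); print('orange',s[i],cv2.minAreaRect(h),np.median(q[:,2]))
hsv=cv2.cvtColor(img,cv2.COLOR_RGB2HSV)
# grey at lid-top height
v,u=np.mgrid[0:384,0:512]
roi=(u>225)&(u<340)&(v>120)&(v<260)
g=(roi&(abs(P[...,2]-.0935)<.005)&(hsv[...,1]<110)).astype(np.uint8)
n,l,s,c=cv2.connectedComponentsWithStats(g)
for i in range(1,n):
    if s[i,4]<80: continue
    q=P[l==i]; h=cv2.convexHull((q[:,:2]*1000).astype(np.float32)); print('grey',s[i],cv2.minAreaRect(h),np.median(q[:,2]))
# tall things
t=(np.nan_to_num(P[...,2])>.03)
for nm,(a,b,c0,d) in dict(spice=(258,280,188,220),pills=(245,262,122,142),honey=(184,208,118,148),mill=(254,274,298,322),pink=(208,230,224,256),red=(274,297,264,295)).items():
    q=P[c0:d,a:b].reshape(-1,3); z=np.nanpercentile(q[:,2],97); k=q[q[:,2]>z-.008]; print(nm,z,k.mean(0),np.ptp(k,axis=0))
# white box rim
w=roi&(hsv[...,1]<60)&(hsv[...,2]>150)&(abs(P[...,2]-.0715)<.008)
q=P[w];print('rim',len(q),cv2.minAreaRect(cv2.convexHull((q[:,:2]*1000).astype(np.float32))),q.mean(0))
cr=img[110:270,180:350]; cv2.imwrite('pics/c1.png',cv2.resize(cr[:,:,::-1],None,fx=3.5,fy=3.5,interpolation=cv2.INTER_CUBIC))
E
```

```text
471.11130919437363
orange [ 233  123   73   47 1627] ((593.7112426757812, 183.30300903320312), (170.4925994873047, 225.89840698242188), 80.57589721679688) 0.07168807662205373
orange [ 254  196   77   56 1785] ((551.293212890625, -106.2998275756836), (166.31565856933594, 224.84495544433594), 82.1008529663086) 0.07182716943059878
grey [240 129  36  30 649] ((555.5735473632812, 183.82949829101562), (109.06585693359375, 107.28557586669922), 64.64359283447266) 0.09327587488466069
grey [ 251  200   55   38 1326] ((519.1336059570312, -92.1263656616211), (110.71624755859375, 147.0106201171875), 77.1455078125) 0.09343797783829574
spice 0.19681584472976218 [ 0.49457858 -0.0725344   0.1944604 ] [0.04281846 0.04375085 0.01108555]
pills 0.17479714740411026 [0.54261505 0.18237289 0.17180667] [0.03246943 0.03668527 0.0140596 ]
honey 0.08596108522892539 [0.38595426 0.32914516 0.08265566] [0.05766146 0.06146282 0.01212601]
mill 0.08987106145822522 [ 0.39327367 -0.31970576  0.0870412 ] [0.03092718 0.02923257 0.01006089]
pink 0.10335348832121918 [ 0.34160341 -0.08245274  0.10055261] [0.04105036 0.04458807 0.01187328]
red 0.10329771207103723 [ 0.47759202 -0.26049459  0.10036989] [0.04341859 0.04457712 0.01135026]
rim 291 ((558.2109375, 43.35260009765625), (114.96900939941406, 179.03240966796875), 80.91417694091797) [0.56833878 0.0440456  0.06982652]
```

View pics/c1.png

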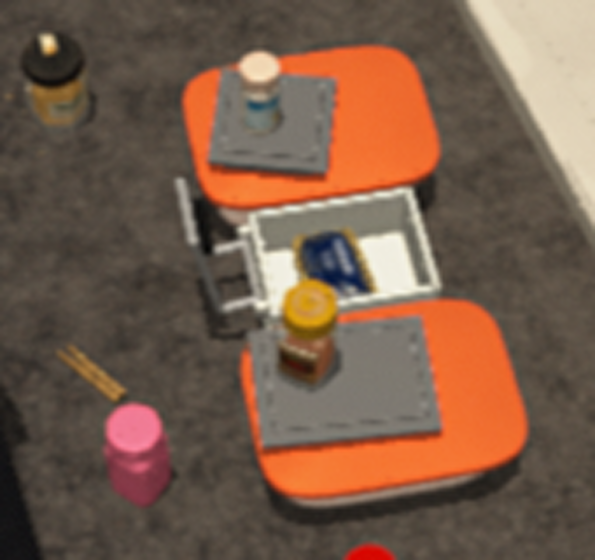

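```bash
cat >> m.py <<'E'
C=np.array([.5725,.0385]); YAW=-.1455
def setbox(c,y):
    global C,YAW; C=np.array(c);YAW=y
def tob(p):
    c,s=np.cos(YAW),np.sin(YAW); d=np.asarray(p)[...,:2]-C
    return np.stack([c*d[...,0]+s*d[...,1],-s*d[...,0]+c*d[...,1]],-1)
def go(xb,yb,z,yaw=0):  # target in box frame (mm,mm,mm above worktop), tool yaw rel. box (tool x axis)
    st=status.get_state(); p=st['tcp_pos'];R=st['tcp_rot']
    c,s=np.cos(YAW),np.sin(YAW)
    T=np.array([C[0]+(c*xb-s*yb)/1e3,C[1]+(s*xb+c*yb)/1e3,z/1e3])
    a=YAW+yaw; Rt=np.array([[np.cos(a),np.sin(a),0],[np.sin(a),-np.cos(a),0],[0,0,-1]])
    from scipy.spatial.transform import Rotation as Ro
    rv=np.degrees(Ro.from_matrix(R.T@Rt).as_rotvec())/6
    print('now box',np.round(tob(p)*1e3,1),'z',round(p[2]*1e3,1),'F',np.round(st['force'],1),'clk',st['clock'],'w',round(st['grip_width']*85.4,1),'grip',round(st['grasp_force'],1))
    print(' turn units',np.round(rv,2),'shift(now axes)',np.round(R.T@(T-p)/.04,3),'shift(target axes)',np.round(Rt.T@(T-p)/.04,3))
E
python3 - <<'E'
from m import *
D=np.load('/tmp/side0.npz');P=D['P'];img=D['img']
hsv=cv2.cvtColor(img,cv2.COLOR_RGB2HSV)
b=tob(P)*1e3; z=P[...,2]*1e3
with np.errstate(all='ignore'):
    for nm,mm in (('far x wall',(abs(b[...,1])<35)&(b[...,0]>55)&(b[...,0]<95)),('near x',(abs(b[...,1])<35)&(b[...,0]<-55)&(b[...,0]>-80)),('+y',(abs(b[...,0])<55)&(b[...,1]>42)&(b[...,1]<61))):
        m=mm&(abs(z-71.5)<5)&(hsv[...,1]<70)&(hsv[...,2]>140)
        q=b[m];k=0 if 'x' in nm else 1
        print(nm,len(q),np.percentile(q[:,k],[3,50,97]),np.median(z[m]), 'slope',np.polyfit(q[:,1-k],q[:,k],1))
    w=P[(abs(P[...,0]-.36)<.06)&(abs(P[...,1]+.2)<.06)];print('spot z',np.percentile(w[:,2],[0,50,100]),len(w))
    w=P[(P[...,0]>.64)&(P[...,0]<.80)&(abs(P[...,1]-.02)<.08)]
    for x in np.arange(.64,.80,.02):
        k=w[(w[:,0]>=x)&(w[:,0]<x+.02)]; print(round(x,2),len(k),k[:,2].max() if len(k) else '')
    # clamp bar
    m=(abs(b[...,1])<25)&(b[...,0]<-90)&(b[...,0]>-160)&(z>140); q=np.c_[b[m],z[m]];print('bar',len(q),q.mean(0) if len(q) else '')
print('spice b',tob([.4946,-.0725])*1e3)
go(-61,-121,300)
E
```

```text
far x wall 36 [66.2932575  70.82462722 73.90416694] 71.38807341185294 slope [-3.39553640e-03  7.06864606e+01]
near x 34 [-75.89287146 -73.58797104 -70.6354101 ] 70.28389308294368 slope [ 2.10743300e-03 -7.34007879e+01]
+y 64 [50.58609771 53.84684231 57.26868728] 70.45706254761907 slope [7.98341367e-03 5.38654184e+01]
spot z [-0.00963455 -0.00012141  0.00841927] 1632
0.64 219 0.07705899185015441
0.66 128 0.07433656488564588
0.68 200 0.006638378334967212
0.7 257 0.009104670896219408
0.72 242 0.007116605342205567
0.74 255 0.007273220469243551
0.76 245 0.00891966099198201
0.78 247 0.007353265493251537
0.8 0 
bar 98 [-131.21702333   -1.42292715  157.7800622 ]
spice b [ -60.98329718 -121.12162261]
now box [-311.5 -582.6] z 252.2 F [-0.1  0.8 -0.2] clk 0.1 w 85.4 grip 0.0
 turn units [-0.02  0.    4.73] shift(now axes) [10.995 -7.178 -1.176] shift(target axes) [  6.263 -11.539  -1.195]
```

```bash
sed -i 's/^C=np.array.*; YAW/C=np.array([.5714,.0400]); YAW/' m.py
python3 -m handwheel '[{"az":0.95},{"az":0.95},{"az":0.95},{"az":0.94},{"az":0.94},{"x":0.48,"y":-0.88},{"x":0.48,"y":-0.88},{"x":0.48,"y":-0.88},{"x":0.48,"y":-0.88},{"x":0.48,"y":-0.88}]' 85
python3 -m handwheel '[{"x":0.48,"y":-0.88},{"x":0.48,"y":-0.88},{"x":0.48,"y":-0.88},{"x":0.48,"y":-0.88},{"x":0.48,"y":-0.88},{"x":0.48,"y":-0.88},{"x":0.48,"y":-0.88},{},{}]'
python3 - <<'E'
from m import *
b=tob([.4946,-.0725])*1e3;print(b)
go(b[0],b[1],167)
E
```

```text
[ -59.67743955 -122.44628704]
now box [-310.2 -583.9] z 252.2 F [-0.1  0.8 -0.2] clk 0.1 w 85.4 grip 0.0
 turn units [-0.02  0.    4.73] shift(now axes) [10.993 -7.168  2.149] shift(target axes) [  6.264 -11.536   2.13 ]$[0]: bad value
$[0]: bad value
```

```bash

python3 -m handwheel '[{"x":0,"y":0,"z":0,"ax":0,"ay":0,"az":0.95},{"x":0,"y":0,"z":0,"ax":0,"ay":0,"az":0.95},{"x":0,"y":0,"z":0,"ax":0,"ay":0,"az":0.95},{"x":0,"y":0,"z":0,"ax":0,"ay":0,"az":0.94},{"x":0,"y":0,"z":0,"ax":0,"ay":0,"az":0.94}]' 85
python3 -m handwheel --help | head -20
```

```text
clock: 0.52
tcp_pos: [0.1798, -0.4929, 0.2526]
tcp_rot: [[0.989, -0.15, -0.0], [-0.15, -0.989, 0.001], [-0.001, -0.001, -1.0]]
force: [0.5, -0.6, 0.4]
grip_width: 0.992
grasp_force: 0.0invalid input: not JSON, or not a number
```

```bash

python3 -m handwheel '[{"x":0.48,"y":-0.88,"z":0,"ax":0,"ay":0,"az":0},{"x":0.48,"y":-0.88,"z":0,"ax":0,"ay":0,"az":0},{"x":0.48,"y":-0.88,"z":0,"ax":0,"ay":0,"az":0},{"x":0.48,"y":-0.88,"z":0,"ax":0,"ay":0,"az":0},{"x":0.48,"y":-0.88,"z":0,"ax":0,"ay":0,"az":0},{"x":0.48,"y":-0.88,"z":0,"ax":0,"ay":0,"az":0},{"x":0.48,"y":-0.88,"z":0,"ax":0,"ay":0,"az":0},{"x":0.48,"y":-0.88,"z":0,"ax":0,"ay":0,"az":0},{"x":0.48,"y":-0.88,"z":0,"ax":0,"ay":0,"az":0},{"x":0.48,"y":-0.88,"z":0,"ax":0,"ay":0,"az":0}]' 85
python3 -m handwheel '[{"x":0.48,"y":-0.88,"z":0,"ax":0,"ay":0,"az":0},{"x":0.48,"y":-0.88,"z":0,"ax":0,"ay":0,"az":0},{"x":0.48,"y":-0.88,"z":0,"ax":0,"ay":0,"az":0},{"x":0,"y":0,"z":0,"ax":0,"ay":0,"az":0},{"x":0,"y":0,"z":0,"ax":0,"ay":0,"az":0}]'
python3 - <<'E'
from m import *
d,P=snap('side')
np.savez('/tmp/s1.npz',P=P,img=d['img'])
go(-59.7,-122.4,167)
E
```

```text
clock: 1.35
tcp_pos: [0.4215, -0.1708, 0.2529]
tcp_rot: [[0.989, -0.145, -0.0], [-0.145, -0.989, 0.0], [-0.0, -0.0, -1.0]]
force: [0.8, -1.0, -0.2]
grip_width: 1.0
grasp_force: 0.0
clock: 1.77
tcp_pos: [0.4936, -0.0747, 0.2523]
tcp_rot: [[0.99, -0.14, -0.002], [-0.14, -0.99, 0.0], [-0.002, -0.0, -1.0]]
force: [-0.4, -0.8, 0.5]
grip_width: 0.998
grasp_force: 0.0
now box [ -60.8 -126.2] z 252.6 F [-1.1 -0.8 -0.3] clk 1.8167 w 84.9 grip 0.0
 turn units [0.   0.02 0.02] shift(now axes) [ 0.03  -0.095  2.139] shift(target axes) [ 0.026 -0.094  2.139]
```

```bash

python3 -m handwheel '[{"x":0.03,"y":-0.09,"z":0.2,"ax":0,"ay":0,"az":0},{"x":0,"y":0,"z":0.7,"ax":0,"ay":0,"az":0},{"x":0,"y":0,"z":0.7,"ax":0,"ay":0,"az":0},{"x":0,"y":0,"z":0.5,"ax":0,"ay":0,"az":0},{"x":0,"y":0,"z":0,"ax":0,"ay":0,"az":0}]'
python3 -m handwheel '[{"x":0,"y":0,"z":0,"ax":0,"ay":0,"az":0},{"x":0,"y":0,"z":0,"ax":0,"ay":0,"az":0},{"x":0,"y":0,"z":0,"ax":0,"ay":0,"az":0},{"x":0,"y":0,"z":0,"ax":0,"ay":0,"az":0},{"x":0,"y":0,"z":0,"ax":0,"ay":0,"az":0},{"x":0,"y":0,"z":0,"ax":0,"ay":0,"az":0},{"x":0,"y":0,"z":0,"ax":0,"ay":0,"az":0},{"x":0,"y":0,"z":0,"ax":0,"ay":0,"az":0}]' 30 30
python3 - <<'E'
from m import *
b=tob([.36,-.20])*1e3;print(b)
go(b[0],b[1],250)
E
```

```text
clock: 2.23
tcp_pos: [0.4907, -0.0737, 0.1634]
tcp_rot: [[0.989, -0.148, -0.01], [-0.148, -0.989, 0.003], [-0.01, -0.001, -1.0]]
force: [-0.5, -0.2, 0.0]
grip_width: 0.995
grasp_force: 0.0
clock: 2.9
tcp_pos: [0.4963, -0.0738, 0.1717]
tcp_rot: [[0.989, -0.145, 0.004], [-0.145, -0.989, -0.002], [0.004, 0.001, -1.0]]
force: [-0.1, -0.5, 6.2]
grip_width: 0.573
grasp_force: 31.3
[-174.36933001 -268.11433523]
now box [ -57.8 -123.5] z 171.7 F [-0.1 -0.5  6.2] clk 2.9 w 48.9 grip 31.3
 turn units [ 0.01 -0.04  0.  ] shift(now axes) [-2.905  3.617 -1.965] shift(target axes) [-2.913  3.614 -1.957]
```

```bash

python3 -m handwheel '[{"x":0,"y":0,"z":-0.5,"ax":0,"ay":0,"az":0},{"x":0,"y":0,"z":-0.6,"ax":0,"ay":0,"az":0},{"x":-0.3,"y":0.3,"z":-0.5,"ax":0,"ay":0,"az":0},{"x":-0.55,"y":0.7,"z":0,"ax":0,"ay":0,"az":0},{"x":-0.55,"y":0.7,"z":0,"ax":0,"ay":0,"az":0},{"x":-0.55,"y":0.7,"z":0,"ax":0,"ay":0,"az":0},{"x":-0.55,"y":0.7,"z":0,"ax":0,"ay":0,"az":0},{"x":-0.4,"y":0.5,"z":0,"ax":0,"ay":0,"az":0},{"x":0,"y":0,"z":0.2,"ax":0,"ay":0,"az":0},{"x":0,"y":0,"z":0.6,"ax":0,"ay":0,"az":0}]'
python3 -m handwheel '[{"x":0,"y":0,"z":0.7,"ax":0,"ay":0,"az":0},{"x":0,"y":0,"z":0.7,"ax":0,"ay":0,"az":0},{"x":0,"y":0,"z":0.5,"ax":0,"ay":0,"az":0},{"x":0,"y":0,"z":0.2,"ax":0,"ay":0,"az":0},{"x":0,"y":0,"z":0,"ax":0,"ay":0,"az":0},{"x":0,"y":0,"z":0,"ax":0,"ay":0,"az":0},{"x":0,"y":0,"z":0,"ax":0,"ay":0,"az":0}]'
python3 - <<'E'
from m import *
d,P=snap('side','s2.png')
go(-174,-268,78)
for nm,cc in (('jar',(.36,-.2)),):
    with np.errstate(all='ignore'): q=P[(abs(P[...,0]-cc[0])<.05)&(abs(P[...,1]-cc[1])<.05)]
    print(np.nanpercentile(q[:,2],[1,50,99]))
cv2.imwrite('pics/s2c.png',cv2.resize(d['img'][120:300,140:340,::-1],None,fx=3,fy=3))
E
```

```text
clock: 3.73
tcp_pos: [0.3606, -0.2012, 0.2046]
tcp_rot: [[0.989, -0.148, 0.007], [-0.148, -0.989, -0.005], [0.007, 0.004, -1.0]]
force: [1.5, -0.5, -0.3]
grip_width: 0.574
grasp_force: 31.4
clock: 4.32
tcp_pos: [0.3604, -0.1994, 0.1189]
tcp_rot: [[0.989, -0.145, 0.002], [-0.145, -0.989, -0.002], [0.002, 0.001, -1.0]]
force: [-0.1, -0.0, -0.5]
grip_width: 0.572
grasp_force: 31.5
now box [-173.9 -267.7] z 119.2 F [ 0.   0.4 -0.2] clk 4.3667 w 49.0 grip 31.5
 turn units [ 0.02 -0.03  0.  ] shift(now axes) [-0.006  0.007  1.03 ] shift(target axes) [-0.003  0.008  1.03 ]
[-0.00410612  0.46216483  0.57373239]
```

View pics/s2c.png

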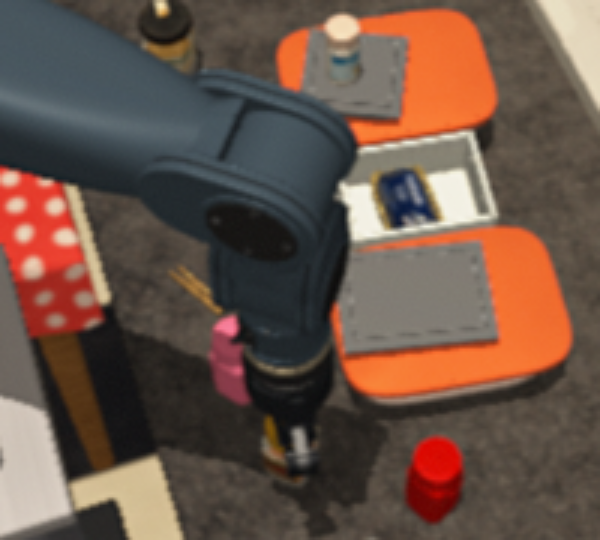

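The jar hangs upright in the gripper at about crop (290,445), and the lid is still flat on the right box at crop (420,295).

```bash

python3 -m handwheel '[{"x":0,"y":0,"z":0.4,"ax":0,"ay":0,"az":0},{"x":0,"y":0,"z":0.35,"ax":0,"ay":0,"az":0},{"x":0,"y":0,"z":0.15,"ax":0,"ay":0,"az":0},{"x":0,"y":0,"z":0.05,"ax":0,"ay":0,"az":0},{"x":0,"y":0,"z":0,"ax":0,"ay":0,"az":0},{"x":0,"y":0,"z":0,"ax":0,"ay":0,"az":0}]'
python3 -m handwheel '[{"x":0,"y":0,"z":0.04,"ax":0,"ay":0,"az":0},{"x":0,"y":0,"z":0.03,"ax":0,"ay":0,"az":0},{"x":0,"y":0,"z":0,"ax":0,"ay":0,"az":0},{"x":0,"y":0,"z":0,"ax":0,"ay":0,"az":0}]'
```

```text
clock: 4.87
tcp_pos: [0.3599, -0.1994, 0.0804]
tcp_rot: [[0.989, -0.145, 0.001], [-0.145, -0.989, -0.001], [0.001, 0.001, -1.0]]
force: [-0.1, -0.6, -1.3]
grip_width: 0.574
grasp_force: 31.4
clock: 5.2
tcp_pos: [0.3601, -0.1995, 0.0778]
tcp_rot: [[0.989, -0.145, 0.002], [-0.145, -0.989, -0.001], [0.002, 0.001, -1.0]]
force: [-0.5, 0.5, 4.7]
grip_width: 0.576
grasp_force: 31.9
```

```bash

python3 -m handwheel '[{"x":0,"y":0,"z":0,"ax":0,"ay":0,"az":0},{"x":0,"y":0,"z":0,"ax":0,"ay":0,"az":0},{"x":0,"y":0,"z":0,"ax":0,"ay":0,"az":0},{"x":0,"y":0,"z":0,"ax":0,"ay":0,"az":0},{"x":0,"y":0,"z":0,"ax":0,"ay":0,"az":0},{"x":0,"y":0,"z":-0.3,"ax":0,"ay":0,"az":0},{"x":0,"y":0,"z":-0.6,"ax":0,"ay":0,"az":0},{"x":0,"y":0,"z":-0.8,"ax":0,"ay":0,"az":0},{"x":0,"y":0,"z":-0.9,"ax":0,"ay":0,"az":0},{"x":0,"y":0,"z":-0.9,"ax":0,"ay":0,"az":0}]' 84
cat >> m.py <<'E'
def lid(fn=None):
    d,P=snap('side',fn); img=d['img']; hsv=cv2.cvtColor(img,cv2.COLOR_RGB2HSV)
    with np.errstate(all='ignore'):
        b=tob(P)*1e3;z=P[...,2]*1e3
        m=((hsv[...,1]<110)&(hsv[...,2]>60)&(hsv[...,2]<150)&(b[...,1]<66)&(b[...,1]>-240)&(abs(b[...,0])<150)&(z>70)&(z<101)).astype(np.uint8)
    n,l,s,c=cv2.connectedComponentsWithStats(m)
    i=1+np.argmax(s[1:,4]); q=b[l==i];zz=z[l==i]
    r=cv2.minAreaRect(cv2.convexHull(q.astype(np.float32)))
    A=np.c_[q-q.mean(0),np.ones(len(q))]; k=np.linalg.lstsq(A,zz,rcond=None)[0]
    print('lid n',len(q),'rect',np.round(r[0],1),np.round(r[1],1),round(r[2],1),'plane tilt',np.round(k[:2],3),'z',round(k[2],1),'extent x',np.percentile(q[:,0],[0.5,99.5]).round(1),'y',np.percentile(q[:,1],[0.5,99.5]).round(1))
    return d,P
E
python3 - <<'E'
from m import *
lid(); go(-130,-138,130)
E
```

```text
clock: 6.03
tcp_pos: [0.3586, -0.1984, 0.2172]
tcp_rot: [[0.989, -0.145, -0.001], [-0.145, -0.989, 0.001], [-0.002, -0.001, -1.0]]
force: [0.8, -1.0, 0.2]
grip_width: 0.984
grasp_force: 0.0
lid n 1626 rect [ -33.5 -138.4] [111.7 147.8] 83.4 plane tilt [0.002 0.005] z 93.5 extent x [-105.4   39.3] y [-196.   -80.9]
now box [-172.6 -268.7] z 225.7 F [1.4 0.1 4. ] clk 6.0833 w 83.8 grip 0.0
 turn units [ 0.06 -0.1  -0.  ] shift(now axes) [ 1.039 -3.282  2.383] shift(target axes) [ 1.064 -3.267  2.392]
```

```bash

python3 -m handwheel '[{"x":0.2,"y":-0.9,"z":0,"ax":0,"ay":0,"az":0},{"x":0.2,"y":-0.9,"z":0,"ax":0,"ay":0,"az":0},{"x":0.2,"y":-0.9,"z":0,"ax":0,"ay":0,"az":0},{"x":0.2,"y":-0.58,"z":0.2,"ax":0,"ay":0,"az":0},{"x":0,"y":0,"z":0.7,"ax":0,"ay":0,"az":0},{"x":0,"y":0,"z":0.7,"ax":0,"ay":0,"az":0},{"x":0,"y":0,"z":0.7,"ax":0,"ay":0,"az":0},{"x":0,"y":0,"z":0.4,"ax":0,"ay":0,"az":0},{"x":0,"y":0,"z":0,"ax":0,"ay":0,"az":0},{"x":0,"y":0,"z":0,"ax":0,"ay":0,"az":0}]' 50
python3 - <<'E'
from m import *
go(-54,-138,99)
E
```

```text
clock: 6.92
tcp_pos: [0.4089, -0.0733, 0.1074]
tcp_rot: [[0.989, -0.145, -0.003], [-0.145, -0.989, 0.001], [-0.003, -0.001, -1.0]]
force: [-0.3, -0.5, 0.4]
grip_width: 0.589
grasp_force: 0.0
now box [-144.3 -135.7] z 107.4 F [-0.3 -0.5  0.4] clk 6.9167 w 50.3 grip 0.0
 turn units [-0.01  0.03  0.  ] shift(now axes) [2.259 0.058 0.204] shift(target axes) [2.258 0.058 0.211]
```

```bash

python3 -m handwheel '[{"x":0,"y":0.05,"z":0.2,"ax":0,"ay":0,"az":0},{"x":0.3,"y":0,"z":0,"ax":0,"ay":0,"az":0},{"x":0.2,"y":0,"z":0,"ax":0,"ay":0,"az":0},{"x":0.2,"y":0,"z":0,"ax":0,"ay":0,"az":0},{"x":0.2,"y":0,"z":0,"ax":0,"ay":0,"az":0},{"x":0.2,"y":0,"z":0,"ax":0,"ay":0,"az":0},{"x":0.2,"y":0,"z":0,"ax":0,"ay":0,"az":0},{"x":0.2,"y":0,"z":0,"ax":0,"ay":0,"az":0},{"x":0.2,"y":0,"z":0,"ax":0,"ay":0,"az":0},{"x":0.2,"y":0,"z":0,"ax":0,"ay":0,"az":0}]'
python3 -m handwheel '[{"x":0.15,"y":0,"z":0,"ax":0,"ay":0,"az":0},{"x":0.15,"y":0,"z":0,"ax":0,"ay":0,"az":0},{"x":0.06,"y":0,"z":0,"ax":0,"ay":0,"az":0},{"x":0,"y":0,"z":0,"ax":0,"ay":0,"az":0},{"x":-0.1,"y":0,"z":0,"ax":0,"ay":0,"az":0},{"x":-0.4,"y":0,"z":0,"ax":0,"ay":0,"az":0},{"x":0,"y":0,"z":-0.7,"ax":0,"ay":0,"az":0},{"x":0,"y":0,"z":-0.7,"ax":0,"ay":0,"az":0},{"x":0,"y":0,"z":-0.2,"ax":0,"ay":0,"az":0}]'
python3 - <<'E'
from m import *
d,P=lid(); go(34,-225,150,1.5708)
cv2.imwrite('pics/s3c.png',cv2.resize(d['img'][110:280,180:350,::-1],None,fx=3,fy=3))
E
```

```text
clock: 7.75
tcp_pos: [0.4856, -0.0868, 0.1005]
tcp_rot: [[0.989, -0.145, -0.0], [-0.145, -0.989, 0.0], [-0.0, -0.0, -1.0]]
force: [-1.7, 0.7, 0.4]
grip_width: 0.583
grasp_force: 0.4
clock: 8.5
tcp_pos: [0.48, -0.0862, 0.168]
tcp_rot: [[0.989, -0.145, 0.005], [-0.145, -0.989, -0.002], [0.005, 0.001, -1.0]]
force: [1.5, -0.1, 0.9]
grip_width: 0.587
grasp_force: 0.0
lid n 1646 rect [  36.1 -125.6] [122.2 150.7] 89.4 plane tilt [ 0. -0.] z 93.4 extent x [-38.3 110. ] y [-185.9  -75.9]
now box [ -71.  -138.3] z 169.1 F [ 0.8 -0.9  1.4] clk 8.55 w 50.4 grip 0.0
 turn units [  0.07  -0.05 -15.  ] shift(now axes) [2.621 2.167 0.5  ] shift(target axes) [-2.168  2.624  0.477]
```

View pics/s3c.png

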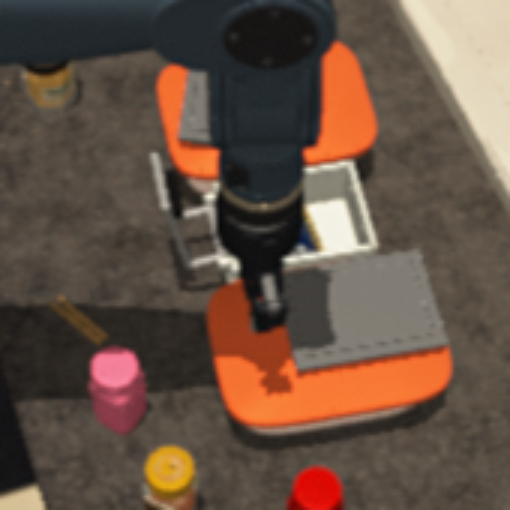

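```bash

python3 -m handwheel '[{"x":0.8,"y":0.5,"z":0,"ax":0,"ay":0,"az":0},{"x":0.8,"y":0.5,"z":0,"ax":0,"ay":0,"az":0},{"x":0.8,"y":0.5,"z":0,"ax":0,"ay":0,"az":0},{"x":0.28,"y":0.42,"z":0,"ax":0,"ay":0,"az":0},{"x":0,"y":0,"z":0,"ax":0,"ay":0,"az":-1},{"x":0,"y":0,"z":0,"ax":0,"ay":0,"az":-1},{"x":0,"y":0,"z":0,"ax":0,"ay":0,"az":-1},{"x":0,"y":0,"z":0,"ax":0,"ay":0,"az":-1},{"x":0,"y":0,"z":0,"ax":0,"ay":0,"az":-1},{"x":0,"y":0,"z":0,"ax":0,"ay":0,"az":-1}]' 75
python3 -m handwheel '[{"x":0,"y":0,"z":0,"ax":0,"ay":0,"az":-1},{"x":0,"y":0,"z":0,"ax":0,"ay":0,"az":-1},{"x":0,"y":0,"z":0,"ax":0,"ay":0,"az":-1},{"x":0,"y":0,"z":0,"ax":0,"ay":0,"az":-1},{"x":0,"y":0,"z":0,"ax":0,"ay":0,"az":-1},{"x":0,"y":0,"z":0,"ax":0,"ay":0,"az":-1},{"x":0,"y":0,"z":0,"ax":0,"ay":0,"az":-1},{"x":0,"y":0,"z":0,"ax":0,"ay":0,"az":-1},{"x":0,"y":0,"z":0,"ax":0,"ay":0,"az":-1},{"x":0,"y":0,"z":0,"ax":0,"ay":0,"az":0}]'
python3 - <<'E'
from m import *
lid(); go(36,-215,100,1.5708); print(status.get_state()['joints'].round(2))
E
```

```text
clock: 9.38
tcp_pos: [0.5738, -0.1774, 0.1635]
tcp_rot: [[0.883, 0.469, -0.001], [0.469, -0.883, 0.001], [-0.001, -0.001, -1.0]]
force: [-0.0, -0.3, 0.5]
grip_width: 0.879
grasp_force: 0.0
clock: 10.22
tcp_pos: [0.5738, -0.1773, 0.1636]
tcp_rot: [[0.143, 0.99, -0.001], [0.99, -0.143, 0.0], [0.0, -0.001, -1.0]]
force: [-0.1, -0.2, -0.0]
grip_width: 0.875
grasp_force: 0.0
lid n 526 rect [ -11.2 -124.8] [130.9  80.2] 69.2 plane tilt [ 0.019 -0.009] z 93.1 extent x [-39.  46.] y [-186.  -75.]
now box [  34.  -214.7] z 163.7 F [-1.  -0.8  1. ] clk 10.2667 w 74.8 grip 0.0
 turn units [-0.01 -0.   -0.02] shift(now axes) [-0.009  0.053  1.592] shift(target axes) [-0.009  0.051  1.592]
[-0.41  0.24  0.14  1.47  0.    1.31]
```

```bash

python3 -m handwheel '[{"x":0,"y":0.05,"z":0.5,"ax":0,"ay":0,"az":0},{"x":0,"y":0,"z":0.7,"ax":0,"ay":0,"az":0},{"x":0,"y":0,"z":0.4,"ax":0,"ay":0,"az":0},{"x":0,"y":0,"z":0.12,"ax":0,"ay":0,"az":0},{"x":0,"y":0,"z":0,"ax":0,"ay":0,"az":0},{"x":0.2,"y":0,"z":0,"ax":0,"ay":0,"az":0},{"x":0.2,"y":0,"z":0,"ax":0,"ay":0,"az":0},{"x":0.2,"y":0,"z":0,"ax":0,"ay":0,"az":0},{"x":0.2,"y":0,"z":0,"ax":0,"ay":0,"az":0}]' 60
python3 - <<'E'
from m import *
go(36,-74,95,1.5708)
E
```

```text
clock: 11.02
tcp_pos: [0.5821, -0.1455, 0.0975]
tcp_rot: [[0.145, 0.989, 0.003], [0.989, -0.145, -0.001], [-0.001, 0.003, -1.0]]
force: [-0.8, -0.4, 0.6]
grip_width: 0.697
grasp_force: 0.4
now box [  37.5 -182. ] z 97.5 F [-0.8 -0.4  0.6] clk 11.0167 w 59.5 grip 0.4
 turn units [0.03 0.01 0.  ] shift(now axes) [ 2.701 -0.037  0.061] shift(target axes) [ 2.701 -0.036  0.064]
```

```bash

python3 -m handwheel '[{"x":0.2,"y":0,"z":0,"ax":0,"ay":0,"az":0},{"x":0.2,"y":0,"z":0,"ax":0,"ay":0,"az":0},{"x":0.2,"y":0,"z":0,"ax":0,"ay":0,"az":0},{"x":0.2,"y":0,"z":0,"ax":0,"ay":0,"az":0},{"x":0.2,"y":0,"z":0,"ax":0,"ay":0,"az":0},{"x":0.2,"y":0,"z":0,"ax":0,"ay":0,"az":0},{"x":0.2,"y":0,"z":0,"ax":0,"ay":0,"az":0}]'
python3 - <<'E'
from m import *
lid();d,P=snap('top'); go(36,-74,95,1.5708)
with np.errstate(all='ignore'):
  b=tob(P)*1e3;z=P[...,2]*1e3
  m=(abs(b[...,0])<150)&(abs(b[...,1])<150)&(z>60)&(z<110)
print(m.sum())
np.savez('/tmp/t.npz',P=P,img=d['img'])
E
```

```text
clock: 11.6
tcp_pos: [0.589, -0.0899, 0.0956]
tcp_rot: [[0.145, 0.989, -0.0], [0.989, -0.145, 0.0], [-0.0, -0.0, -1.0]]
force: [-0.6, -0.7, 1.0]
grip_width: 0.7
grasp_force: 0.3
lid n 473 rect [ -0.4 -58.9] [113.7  80.6] 89.8 plane tilt [ 0.047 -0.017] z 93.2 extent x [-40.4  36. ] y [-114.2   -3.2]
now box [  36.1 -125.1] z 95.5 F [0.3 0.1 0.2] clk 11.7 w 60.3 grip 0.0
 turn units [-0.   -0.01  0.02] shift(now axes) [ 1.277e+00 -1.000e-03  1.400e-02] shift(target axes) [ 1.277 -0.004  0.012]
1243
```

```bash

python3 -m handwheel '[{"x":0.15,"y":0,"z":0,"ax":0,"ay":0,"az":0},{"x":0.15,"y":0,"z":0,"ax":0,"ay":0,"az":0},{"x":0.15,"y":0,"z":0,"ax":0,"ay":0,"az":0},{"x":0.15,"y":0,"z":0,"ax":0,"ay":0,"az":0},{"x":0.1,"y":0,"z":0,"ax":0,"ay":0,"az":0}]'
python3 - <<'E'
from m import *
d,P=lid(); go(36,-74,95,1.5708)
with np.errstate(all='ignore'):
  b=tob(P)*1e3;z=P[...,2]*1e3
  for X in(-30,-10,10):
    for Y in (-60,-40,-20,0,10): 
      m=(abs(b[...,0]-X)<5)&(abs(b[...,1]-Y)<5); print(X,Y,m.sum(),np.round(np.nanmedian(z[m]),1))
E
```

```text
clock: 12.12
tcp_pos: [0.5931, -0.0622, 0.0956]
tcp_rot: [[0.145, 0.989, -0.0], [0.989, -0.145, 0.0], [0.0, -0.0, -1.0]]
force: [-0.9, -0.3, 0.1]
grip_width: 0.703
grasp_force: 0.2
lid n 448 rect [ -3.5 -31.9] [114.1  75.8] 88.3 plane tilt [ 0.049 -0.027] z 91.7 extent x [-40.6  32.6] y [-86.   22.6]
now box [ 36.3 -97.3] z 95.6 F [ 0.4 -0.   0.3] clk 12.1667 w 60.0 grip 0.0
 turn units [-0.   -0.01  0.01] shift(now axes) [ 0.584 -0.006  0.016] shift(target axes) [ 0.584 -0.007  0.016]
-30 -60 11 91.6
-30 -40 10 91.6
-30 -20 12 91.5
-30 0 16 87.8
-30 10 16 58.2
-10 -60 15 550.7
-10 -40 0 nan
-10 -20 11 93.7
-10 0 7 92.6
-10 10 8 90.4
10 -60 15 549.8
10 -40 1 95.5
10 -20 8 93.1
10 0 9 93.1
10 10 7 91.5
  return np.nanmean(a, axis, out=out, keepdims=keepdims)
```

```bash

python3 -m handwheel '[{"x":0.15,"y":0,"z":0,"ax":0,"ay":0,"az":0},{"x":0.15,"y":0,"z":0,"ax":0,"ay":0,"az":0},{"x":0.15,"y":0,"z":0,"ax":0,"ay":0,"az":0},{"x":0.1,"y":0,"z":0,"ax":0,"ay":0,"az":0},{"x":0.06,"y":0,"z":0,"ax":0,"ay":0,"az":0},{"x":0,"y":0,"z":0,"ax":0,"ay":0,"az":0},{"x":-0.3,"y":0,"z":0,"ax":0,"ay":0,"az":0},{"x":-0.8,"y":0,"z":0,"ax":0,"ay":0,"az":0},{"x":-0.9,"y":0,"z":-0.2,"ax":0,"ay":0,"az":0},{"x":-0.2,"y":0,"z":-0.9,"ax":0,"ay":0,"az":0}]'
python3 -m handwheel '[{"x":0,"y":0,"z":-0.9,"ax":0,"ay":0,"az":0},{"x":0,"y":0,"z":0,"ax":0,"ay":0,"az":-1},{"x":0,"y":0,"z":0,"ax":0,"ay":0,"az":-1},{"x":0,"y":0,"z":0,"ax":0,"ay":0,"az":-1},{"x":0,"y":0,"z":0,"ax":0,"ay":0,"az":-1},{"x":0,"y":0,"z":0,"ax":0,"ay":0,"az":-1},{"x":0,"y":0,"z":0,"ax":0,"ay":0,"az":-1},{"x":0,"y":0,"z":0,"ax":0,"ay":0,"az":-1},{"x":0,"y":0,"z":0,"ax":0,"ay":0,"az":-1},{"x":0,"y":0,"z":0,"ax":0,"ay":0,"az":-1}]' 40
python3 -m handwheel '[{"x":0,"y":0,"z":0,"ax":0,"ay":0,"az":-1},{"x":0,"y":0,"z":0,"ax":0,"ay":0,"az":-1},{"x":0,"y":0,"z":0,"ax":0,"ay":0,"az":-1},{"x":0,"y":0,"z":0,"ax":0,"ay":0,"az":-1},{"x":0,"y":0,"z":0,"ax":0,"ay":0,"az":-1},{"x":0,"y":0,"z":0,"ax":0,"ay":0,"az":-1},{"x":0,"y":0,"z":0,"ax":0,"ay":0,"az":0}]'
python3 - <<'E'
from m import *
d,P=lid(); go(135,-6,150,3.1416)
cv2.imwrite('pics/s4c.png',cv2.resize(d['img'][110:280,180:350,::-1],None,fx=3,fy=3))
E
```

```text
clock: 13.0
tcp_pos: [0.5783, -0.1297, 0.1325]
tcp_rot: [[0.149, 0.989, -0.014], [0.989, -0.149, 0.001], [-0.001, -0.014, -1.0]]
force: [-0.1, 0.3, -1.8]
grip_width: 0.702
grasp_force: 0.0
clock: 13.83
tcp_pos: [0.5835, -0.1271, 0.1758]
tcp_rot: [[-0.718, 0.696, -0.0], [0.696, 0.718, -0.0], [-0.0, -0.0, -1.0]]
force: [1.0, 0.2, 0.4]
grip_width: 0.468
grasp_force: 0.0
clock: 14.42
tcp_pos: [0.5836, -0.1271, 0.1758]
tcp_rot: [[-0.99, 0.144, -0.0], [0.144, 0.99, -0.0], [-0.0, -0.0, -1.0]]
force: [-0.0, 0.3, 0.3]
grip_width: 0.468
grasp_force: 0.0
lid n 977 rect [18.5 -8.4] [119.1 110.5] 0.5 plane tilt [0.01  0.023] z 91.6 extent x [-40.2  72.2] y [-62.5  45.2]
now box [  36.3 -163.4] z 175.8 F [-0.5 -0.9  0.8] clk 14.4667 w 39.7 grip 0.0
 turn units [-0.    0.   -0.03] shift(now axes) [-2.456  3.943  0.643] shift(target axes) [-2.468  3.935  0.644]
```

View pics/s4c.png

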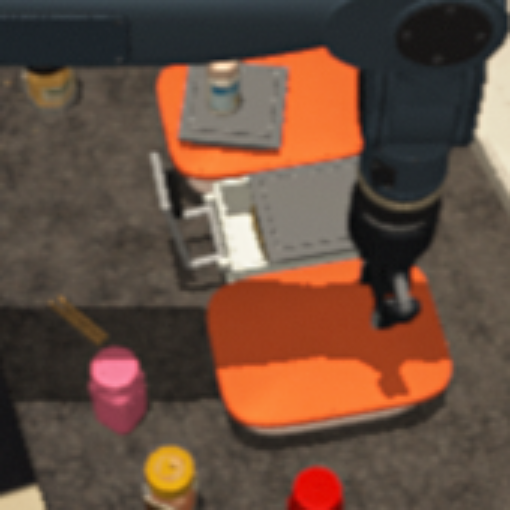

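```bash

python3 -m handwheel '[{"x":-0.5,"y":0.77,"z":0,"ax":0,"ay":0,"az":0},{"x":-0.5,"y":0.77,"z":0,"ax":0,"ay":0,"az":0},{"x":-0.5,"y":0.77,"z":0,"ax":0,"ay":0,"az":0},{"x":-0.5,"y":0.77,"z":0,"ax":0,"ay":0,"az":0},{"x":-0.42,"y":0.77,"z":0.1,"ax":0,"ay":0,"az":0},{"x":0,"y":0,"z":0.6,"ax":0,"ay":0,"az":0},{"x":0,"y":0,"z":0.7,"ax":0,"ay":0,"az":0},{"x":0,"y":0,"z":0.4,"ax":0,"ay":0,"az":0},{"x":0,"y":0,"z":0.12,"ax":0,"ay":0,"az":0},{"x":0,"y":0,"z":0,"ax":0,"ay":0,"az":0}]'
python3 - <<'E'
from m import *
d,P=lid(); go(86,-8.5,97,3.1416)
E
```

```text
clock: 15.3
tcp_pos: [0.7003, 0.0121, 0.0961]
tcp_rot: [[-0.989, 0.147, -0.005], [0.147, 0.989, 0.0], [0.005, -0.0, -1.0]]
force: [-0.8, -0.3, 0.4]
grip_width: 0.47
grasp_force: 0.0
lid n 1473 rect [35.2 -8.4] [151.9 112.7] 0.5 plane tilt [-0.001  0.017] z 91.6 extent x [-40.  108.6] y [-63.2  45.7]
now box [132.7  -8.9] z 98.4 F [0.8 0.6 0.8] clk 15.35 w 40.0 grip 0.0
 turn units [-0.   -0.01 -0.02] shift(now axes) [1.168 0.008 0.036] shift(target axes) [1.168 0.01  0.034]
```

```bash

python3 -m handwheel '[{"x":0.2,"y":0,"z":0.02,"ax":0,"ay":0,"az":0},{"x":0.15,"y":0,"z":0,"ax":0,"ay":0,"az":0},{"x":0.15,"y":0,"z":0,"ax":0,"ay":0,"az":0},{"x":0.15,"y":0,"z":0,"ax":0,"ay":0,"az":0},{"x":0.15,"y":0,"z":0,"ax":0,"ay":0,"az":0},{"x":0.12,"y":0,"z":0,"ax":0,"ay":0,"az":0},{"x":0.06,"y":0,"z":0,"ax":0,"ay":0,"az":0},{"x":0,"y":0,"z":0,"ax":0,"ay":0,"az":0}]'
python3 - <<'E'
from m import *
d,P=lid(); go(92,-8.5,97,3.1416)
E
```

```text
clock: 16.02
tcp_pos: [0.6624, 0.0183, 0.0983]
tcp_rot: [[-0.989, 0.145, -0.001], [0.145, 0.989, 0.0], [0.001, 0.0, -1.0]]
force: [0.4, -0.4, -0.5]
grip_width: 0.468
grasp_force: 0.0
lid n 1449 rect [ 9.6 -7.1] [112.4 154.1] 90.0 plane tilt [ 0.033 -0.014] z 91.2 extent x [-66.8  82.5] y [-61.   46.4]
now box [93.4 -8.3] z 98.1 F [-0.2  0.6  0.3] clk 16.0667 w 40.1 grip 0.0
 turn units [-0.   -0.01  0.  ] shift(now axes) [ 0.036 -0.005  0.027] shift(target axes) [ 0.036 -0.005  0.026]
```

```bash

python3 -m handwheel '[{"x":-0.4,"y":0,"z":0,"ax":0,"ay":0,"az":0},{"x":0,"y":0,"z":-0.7,"ax":0,"ay":0,"az":0},{"x":0,"y":-0.3,"z":-0.6,"ax":0,"ay":0,"az":0},{"x":0.5,"y":-0.8,"z":0,"ax":0,"ay":0,"az":0},{"x":0.7,"y":-0.7,"z":0,"ax":0,"ay":0,"az":0},{"x":0.8,"y":-0.37,"z":0,"ax":0,"ay":0,"az":0},{"x":0.5,"y":0,"z":0,"ax":0,"ay":0,"az":0},{"x":0,"y":0,"z":0.5,"ax":0,"ay":0,"az":0},{"x":0,"y":0,"z":0.5,"ax":0,"ay":0,"az":0},{"x":0,"y":0,"z":0,"ax":0,"ay":0,"az":0}]' 0
python3 - <<'E'
from m import *
d,P=lid(); go(10,-80,98,3.1416)
E
```

```text
clock: 16.9
tcp_pos: [0.5642, -0.0552, 0.1057]
tcp_rot: [[-0.989, 0.146, -0.008], [0.146, 0.989, 0.002], [0.008, 0.001, -1.0]]
force: [0.2, 0.2, -1.1]
grip_width: -0.001
grasp_force: 0.0
lid n 586 rect [-33.2  -3.3] [119.7  76.5] 81.0 plane tilt [ 0.154 -0.159] z 85.1 extent x [-72.7   7.8] y [-58.4  47.5]
now box [  7.6 -95.1] z 107.4 F [ 0.8  0.1 -0.5] clk 16.95 w -0.2 grip 0.0
 turn units [ 0.   -0.06 -0.  ] shift(now axes) [-0.06   0.378  0.235] shift(target axes) [-0.059  0.378  0.236]
```

```bash

python3 - <<'E'
from m import *
a=snap('side')[0]['img'][130:250,200:330]; b=snap('top')[0]['img'][120:240,180:340]
f=lambda i,s:cv2.resize(i[:,:,::-1],None,fx=s,fy=s,interpolation=cv2.INTER_CUBIC)
A=f(a,3.0);B=f(b,2.5);B=cv2.copyMakeBorder(B,0,A.shape[0]-B.shape[0],0,0,cv2.BORDER_CONSTANT)
cv2.imwrite('pics/s5.png',np.hstack([A,B])); print(np.hstack([A,B]).shape)
E
```

```text
(360, 790, 3)
```

View pics/s5.png

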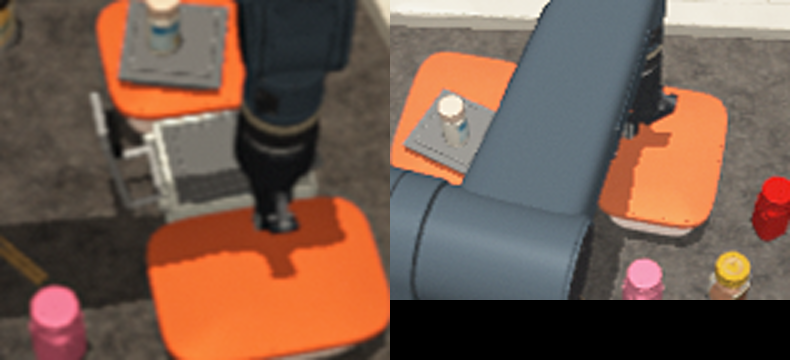

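The lid's far, clamp-side corner has dipped into the mouth after release (side crop, near (190,160)). I'll back off for a clear measurement.

```bash

python3 -m handwheel '[{"x":0,"y":-0.3,"z":-0.9,"ax":0,"ay":0,"az":0},{"x":-0.5,"y":-0.5,"z":-0.6,"ax":0,"ay":0,"az":0},{"x":-0.9,"y":-0.4,"z":0,"ax":0,"ay":0,"az":0},{"x":-0.9,"y":0,"z":0,"ax":0,"ay":0,"az":0},{"x":-0.7,"y":0,"z":0,"ax":0,"ay":0,"az":0},{"x":0,"y":0,"z":0,"ax":0,"ay":0,"az":0}]'
cat >> m.py <<'E'
def grid(P,xs,ys):
    with np.errstate(all='ignore'):
        b=tob(P)*1e3;z=P[...,2]*1e3
        print('      '+' '.join('%6d'%y for y in ys))
        for X in xs:
            r=[]
            for Y in ys:
                m=(abs(b[...,0]-X)<4)&(abs(b[...,1]-Y)<4)&(z<250); r.append(np.median(z[m]) if m.sum()>1 else np.nan)
            print('%5d '%X+' '.join('%6.1f'%q for q in r))
E
python3 - <<'E'
from m import *
d,P=lid(); go(10,-80,98,3.1416); np.savez('/tmp/s6.npz',P=P,img=d['img'])
grid(P,range(-80,91,17),range(-64,65,8))
cv2.imwrite('pics/s6.png',cv2.resize(d['img'][140:220,225:325,::-1],None,fx=6,fy=6,interpolation=cv2.INTER_CUBIC))
E
```

```text
clock: 17.55
tcp_pos: [0.6841, -0.1219, 0.1677]
tcp_rot: [[-0.989, 0.145, 0.002], [0.145, 0.989, -0.0], [-0.002, 0.0, -1.0]]
force: [-0.9, 0.4, -1.3]
grip_width: -0.0
grasp_force: 0.0
lid n 1033 rect [ 5.7 -3.2] [152.5 111. ] 1.3 plane tilt [ 0.111 -0.129] z 88.6 extent x [-67.9  78.6] y [-57.6  50. ]
now box [ 132.4 -143.4] z 168.4 F [-0.8  0.4 -0.5] clk 17.6 w -0.0 grip 0.0
 turn units [ 0.   -0.01  0.  ] shift(now axes) [3.058 1.585 1.762] shift(target axes) [3.059 1.586 1.76 ]
         -64    -56    -48    -40    -32    -24    -16     -8      0      8     16     24     32     40     48     56     64
  -80    nan    nan    nan   65.9    nan    1.8    5.6   61.7   30.1   60.3    2.5   60.8    0.1   62.5   -0.1    1.3   65.2
  -63   68.2   70.4   86.2   85.8   86.1   84.5   81.7   77.5   76.9   78.4   75.0   69.7   67.8   66.3   67.1   48.1   65.5
  -46   70.9   74.3   92.2   94.1   90.5   88.1   86.5   85.6   82.6   81.6   79.3   78.0   73.0   72.3   70.0   69.4   67.4
  -29   69.2   77.7   94.7   96.4   90.5   93.6   89.2   87.6   85.3   84.2   81.6   80.5   78.1    nan   71.6   6
[... 185 characters left out ...]
 92.6   92.2   92.2   89.3   86.4   82.9   84.7   82.0   78.3    nan   68.5
   22   70.3   73.1   89.1  103.4  100.5   98.1   97.5   96.5   95.8   90.7   90.9   89.6   87.5   83.6   79.4    nan   66.4
   39   71.0   73.8  105.7  106.7  106.5  103.8  100.7   51.0   99.4   95.3   90.3   89.7   91.3   87.1   83.2    nan   67.2
   56   70.7   72.0   97.2  108.7  108.9  106.1  103.0  100.1   97.7   98.3   97.9   95.4   93.4   90.2   86.8    nan   71.0
   73    nan   70.3  105.2  107.0   83.6  103.3  104.7  100.8   99.5   98.5   96.4   94.1   91.5   90.6   88.2    nan   70.9
   90    nan    nan    nan    nan    nan    2.7    4.1    nan    nan    nan    nan    nan    nan    nan    nan    nan    nan
```

View pics/s6.png

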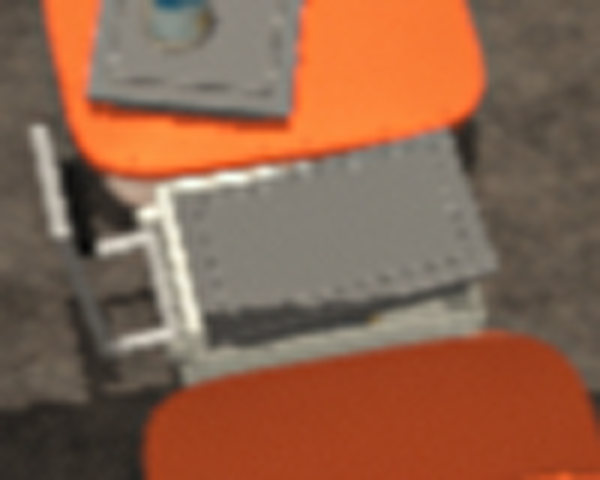

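The lid is tilted with its far, clamp-side corner just inside the mouth (crop (190,195)) and the opposite corner (490,265) raised. Pressing the raised corner should level it, and I can then drag it about 6 mm in -x and 3 mm in +y.

```bash

python3 -m handwheel '[{"x":0.55,"y":0.7,"z":0,"ax":0,"ay":0,"az":0},{"x":0.55,"y":0.7,"z":0,"ax":0,"ay":0,"az":0},{"x":0.55,"y":0.7,"z":0,"ax":0,"ay":0,"az":0},{"x":0.6,"y":0.78,"z":0,"ax":0,"ay":0,"az":0},{"x":0,"y":0,"z":0.5,"ax":0,"ay":0,"az":0},{"x":0,"y":0,"z":0.42,"ax":0,"ay":0,"az":0},{"x":0,"y":0,"z":0,"ax":0,"ay":0,"az":0},{"x":0,"y":0,"z":0,"ax":0,"ay":0,"az":0}]'
python3 -m handwheel '[{"x":0,"y":0,"z":0.1,"ax":0,"ay":0,"az":0},{"x":0,"y":0,"z":0.1,"ax":0,"ay":0,"az":0},{"x":0,"y":0,"z":0.1,"ax":0,"ay":0,"az":0},{"x":0,"y":0,"z":0.05,"ax":0,"ay":0,"az":0},{"x":0,"y":0,"z":0,"ax":0,"ay":0,"az":0},{"x":0,"y":0,"z":0,"ax":0,"ay":0,"az":0}]'
python3 - <<'E'
from m import *
d,P=lid(); go(42,-28,113,3.1416)
grid(P,range(-80,91,17),range(-64,65,16))
E
```

```text
clock: 18.27
tcp_pos: [0.6057, 0.007, 0.1337]
tcp_rot: [[-0.99, 0.144, -0.001], [0.144, 0.99, -0.0], [0.001, -0.0, -1.0]]
force: [0.1, -0.3, 0.4]
grip_width: -0.001
grasp_force: 0.0
clock: 18.77
tcp_pos: [0.6068, 0.0064, 0.1191]
tcp_rot: [[-0.989, 0.145, -0.0], [0.145, 0.989, 0.0], [0.0, -0.0, -1.0]]
force: [-1.3, -0.1, -0.0]
grip_width: 0.001
grasp_force: 0.0
lid n 1146 rect [ 2.  -4.6] [153.5 113.2] 0.4 plane tilt [ 0.053 -0.027] z 90.1 extent x [-72.8  76.3] y [-60.7  48.4]
now box [ 40.  -28.1] z 119.3 F [-0.5 -0.5  0.6] clk 18.8167 w -0.2 grip 0.0
 turn units [ 0. -0. -0.] shift(now axes) [-0.049  0.002  0.157] shift(target axes) [-0.049  0.002  0.157]
         -64    -48    -32    -16      0     16     32     48     64
  -80    nan    nan   63.5    1.2    1.6   -0.4    0.8    1.1    2.8
  -63   72.2   88.8   87.5   87.0   85.5   86.7   84.1   41.7   64.4
  -46   71.6   88.0   91.3   91.8   88.4   86.6   87.1   80.1   69.4
  -29   67.1   90.7   91.5   91.3   91.1   89.1   90.5   82.8   69.9
  -12   73.6   89.1   95.1   92.5   92.3   90.5   87.5   85.6   68.5
    5    nan   96.2  227.0   94.1   92.2   90.0   89.9   85.5   70.7
   22  164.6   95.6   96.0   96.6   94.5   91.9   89.0   86.3   68.1
   39  218.9   97.5   97.3    nan   94.0   94.1   91.7   88.1   73.3
   56  236.6   99.5    nan    nan    nan    nan    nan    nan    nan
   73    nan   98.0    nan   97.2    nan    nan    nan    nan    nan
   90    nan    nan    nan   -0.4    nan    nan    nan    nan    nan
```

```bash

python3 -m handwheel '[{"x":0,"y":0,"z":0.08,"ax":0,"ay":0,"az":0},{"x":0,"y":0,"z":0.06,"ax":0,"ay":0,"az":0},{"x":0,"y":0,"z":0,"ax":0,"ay":0,"az":0},{"x":0,"y":0.03,"z":0.02,"ax":0,"ay":0,"az":0},{"x":0,"y":0.03,"z":0,"ax":0,"ay":0,"az":0},{"x":0,"y":0.03,"z":0,"ax":0,"ay":0,"az":0},{"x":0,"y":0,"z":0,"ax":0,"ay":0,"az":0}]'
python3 - <<'E'
from m import *
d,P=lid(); go(42,-28,113,3.1416)
E
```

```text
clock: 19.4
tcp_pos: [0.6082, 0.0089, 0.1146]
tcp_rot: [[-0.989, 0.146, 0.003], [0.146, 0.989, -0.003], [-0.003, -0.003, -1.0]]
force: [-0.7, -2.5, 5.0]
grip_width: 0.003
grasp_force: 2.7
lid n 1151 rect [ 8.3 -5.8] [150.7 112.7] 0.3 plane tilt [-0.001  0.041] z 90.9 extent x [-66.6  79.6] y [-60.5  46.6]
now box [ 40.9 -25.4] z 114.6 F [-0.8 -2.7  5.4] clk 19.45 w -0.0 grip 2.7
 turn units [-0.02  0.03 -0.01] shift(now axes) [-0.027 -0.064  0.04 ] shift(target axes) [-0.027 -0.065  0.04 ]
```

```bash

python3 -m handwheel '[{"x":0,"y":0.04,"z":0,"ax":0,"ay":0,"az":0},{"x":0,"y":0.04,"z":0,"ax":0,"ay":0,"az":0},{"x":0,"y":0.04,"z":0,"ax":0,"ay":0,"az":0},{"x":0,"y":0.04,"z":0,"ax":0,"ay":0,"az":0},{"x":0,"y":0,"z":0,"ax":0,"ay":0,"az":0}]'
python3 - <<'E'
from m import *
d,P=lid(); go(42,-28,113,3.1416)
E
```

```text
clock: 19.87
tcp_pos: [0.6086, 0.0168, 0.1131]
tcp_rot: [[-0.989, 0.145, 0.001], [0.145, 0.989, 0.001], [-0.001, 0.001, -1.0]]
force: [-0.3, 0.5, 0.2]
grip_width: -0.001
grasp_force: 0.0
lid n 1178 rect [ 2.6 -0.3] [155.6 110.8] 1.4 plane tilt [0.105 0.018] z 83.9 extent x [-73.9  77.7] y [-55.7  53.1]
now box [ 39.8 -17.6] z 112.6 F [-0.  -0.3  0.8] clk 19.9167 w -0.2 grip 0.4
 turn units [ 0.01 -0.    0.  ] shift(now axes) [-0.056 -0.26  -0.011] shift(target axes) [-0.056 -0.26  -0.011]
```

```bash

python3 -m handwheel '[{"x":-0.3,"y":0.2,"z":-0.1,"ax":0,"ay":0,"az":0},{"x":0,"y":0.2,"z":0,"ax":0,"ay":0,"az":0},{"x":0,"y":0,"z":0.1,"ax":0,"ay":0,"az":0},{"x":0,"y":0,"z":0.08,"ax":0,"ay":0,"az":0},{"x":0.04,"y":0,"z":0.04,"ax":0,"ay":0,"az":0},{"x":0.04,"y":0,"z":0,"ax":0,"ay":0,"az":0},{"x":0.04,"y":0,"z":0,"ax":0,"ay":0,"az":0},{"x":0.04,"y":0,"z":0,"ax":0,"ay":0,"az":0},{"x":0,"y":0,"z":0,"ax":0,"ay":0,"az":0}]'
python3 - <<'E'
from m import *
d,P=lid(); go(42,0,107,3.1416)
E
```

```text
clock: 20.67
tcp_pos: [0.6205, 0.0317, 0.1131]
tcp_rot: [[-0.989, 0.144, 0.013], [0.144, 0.99, -0.0], [-0.013, 0.002, -1.0]]
force: [3.4, 1.4, 9.6]
grip_width: 0.003
grasp_force: 5.1
lid n 1321 rect [ 1.  -2.8] [156.7 112.9] 0.4 plane tilt [0.097 0.027] z 84.3 extent x [-73.5  76.7] y [-56.6  51.6]
now box [49.8 -1.1] z 113.1 F [ 3.2  0.7 10.6] clk 20.7167 w -0.4 grip 5.2
 turn units [0.02 0.12 0.01] shift(now axes) [0.197 0.027 0.15 ] shift(target axes) [0.195 0.028 0.152]
```

```bash

python3 -m handwheel '[{"x":0.05,"y":0,"z":-0.04,"ax":0,"ay":0,"az":0},{"x":0.05,"y":0,"z":0,"ax":0,"ay":0,"az":0},{"x":0.05,"y":0,"z":0,"ax":0,"ay":0,"az":0},{"x":0.05,"y":0,"z":0,"ax":0,"ay":0,"az":0},{"x":0.05,"y":0,"z":0,"ax":0,"ay":0,"az":0},{"x":0,"y":0,"z":0,"ax":0,"ay":0,"az":0}]'
python3 - <<'E'
from m import *
d,P=lid(); go(42,0,107,3.1416)
E
```

```text
clock: 21.22
tcp_pos: [0.6046, 0.0332, 0.1081]
tcp_rot: [[-0.989, 0.145, -0.004], [0.145, 0.989, 0.0], [0.004, -0.0, -1.0]]
force: [-0.4, 0.4, -1.0]
grip_width: 0.002
grasp_force: 0.0
lid n 1228 rect [-1.  -0.5] [153.  114.2] 0.0 plane tilt [0.039 0.019] z 80.7 extent x [-74.1  73.8] y [-56.6  52.3]
now box [34.2 -2. ] z 108.3 F [-0.3  0.4 -0.3] clk 21.2667 w 0.1 grip 0.0
 turn units [-0.   -0.03  0.  ] shift(now axes) [-0.194  0.05   0.032] shift(target axes) [-0.194  0.05   0.033]
```

```bash

python3 -m handwheel '[{"x":0.4,"y":0.05,"z":-0.1,"ax":0,"ay":0,"az":0},{"x":0.2,"y":0,"z":0,"ax":0,"ay":0,"az":0},{"x":0,"y":0,"z":0.15,"ax":0,"ay":0,"az":0},{"x":0,"y":0,"z":0.1,"ax":0,"ay":0,"az":0},{"x":0,"y":0,"z":0.08,"ax":0,"ay":0,"az":0},{"x":0,"y":0,"z":0.06,"ax":0,"ay":0,"az":0},{"x":0,"y":0,"z":0,"ax":0,"ay":0,"az":0}]'
python3 - <<'E'
from m import *
d,P=lid(); go(0,0,96,3.1416)
E
```

```text
clock: 21.85
tcp_pos: [0.583, 0.0384, 0.1015]
tcp_rot: [[-0.989, 0.145, 0.001], [0.145, 0.989, -0.0], [-0.001, 0.0, -1.0]]
force: [-7.7, 0.7, 15.9]
grip_width: -0.003
grasp_force: 7.8
lid n 1217 rect [-1.  -1.6] [151.5 111.9] 0.1 plane tilt [0.002 0.007] z 78.8 extent x [-74.1  73.7] y [-56.2  53.4]
now box [11.7  0.1] z 101.5 F [-6.9  1.  15.9] clk 21.9 w -0.0 grip 7.9
 turn units [0.   0.01 0.  ] shift(now axes) [ 0.293 -0.002  0.138] shift(target axes) [ 0.293 -0.002  0.138]
```

```bash

python3 -m handwheel '[{"x":0.2,"y":0,"z":-0.4,"ax":0,"ay":0,"az":0},{"x":0,"y":0,"z":0.35,"ax":0,"ay":0,"az":0},{"x":0,"y":0,"z":0.15,"ax":0,"ay":0,"az":0},{"x":0,"y":0,"z":0,"ax":0,"ay":0,"az":0},{"x":0,"y":0,"z":-0.6,"ax":0,"ay":0,"az":0},{"x":0,"y":0,"z":-0.9,"ax":0,"ay":0,"az":0},{"x":0,"y":0,"z":-0.9,"ax":0,"ay":0,"az":0},{"x":0,"y":0,"z":-0.6,"ax":0,"ay":0,"az":0},{"x":0.2,"y":0,"z":-0.2,"ax":0,"ay":0,"az":0},{"x":0,"y":0,"z":0,"ax":0,"ay":0,"az":0}]'
python3 - <<'E'
from m import *
d,P=lid(); go(-175,0,215,3.1416)
with np.errstate(all='ignore'):
    b=tob(P)*1e3;z=P[...,2]*1e3
    m=(abs(b[...,1])<40)&(b[...,0]<-95)&(b[...,0]>-165)&(z>100)&(z<200)
    q=np.c_[b[m],z[m]]
    for lo in range(100,190,10):
        k=q[(q[:,2]>=lo)&(q[:,2]<lo+10)]
        if len(k): print(lo,len(k),k.mean(0).round(1),np.ptp(k[:,1]).round(1))
E
```

```text
clock: 22.73
tcp_pos: [0.5678, 0.0407, 0.2245]
tcp_rot: [[-0.989, 0.145, 0.004], [0.145, 0.989, -0.0], [-0.004, 0.0, -1.0]]
force: [0.6, -0.0, -1.3]
grip_width: -0.004
grasp_force: 0.0
lid n 1423 rect [-2.3 -1.6] [156.  112.8] 0.7 plane tilt [0.002 0.006] z 78.8 extent x [-74.4  73.9] y [-56.4  53.9]
now box [-4.3  0.1] z 222.1 F [-1.   0.3 -0.3] clk 22.7833 w -0.1 grip 0.0
 turn units [0.   0.01 0.  ] shift(now axes) [ 4.269e+00 -2.000e-03  1.730e-01] shift(target axes) [ 4.269e+00 -2.000e-03  1.770e-01]
100 6 [-125.8  -30.6  104.5] 4.0
110 6 [-126.   -30.5  115.4] 4.2
120 3 [-128.1  -32.6  127.5] 4.0
130 11 [-127.6  -27.3  136.2] 22.9
140 42 [-125.    -5.4  146.9] 60.6
150 34 [-127.6   -1.7  152.5] 67.9
160 28 [-136.9   -5.2  167.7] 68.3
170 29 [-136.9   -0.4  172.1] 60.0
```

```bash

python3 -m handwheel '[{"x":0.7,"y":0,"z":0,"ax":0,"ay":0,"az":0},{"x":0.9,"y":0,"z":0,"ax":0,"ay":0,"az":0},{"x":0.9,"y":0,"z":0,"ax":0,"ay":0,"az":0},{"x":0.9,"y":0,"z":0,"ax":0,"ay":0,"az":0},{"x":0.8,"y":0,"z":0,"ax":0,"ay":0,"az":0},{"x":0,"y":0,"z":0.4,"ax":0,"ay":0,"az":0},{"x":0,"y":0,"z":0.5,"ax":0,"ay":0,"az":0},{"x":0,"y":0,"z":0.2,"ax":0,"ay":0,"az":0},{"x":0,"y":0,"z":0,"ax":0,"ay":0,"az":0}]'
python3 -m handwheel '[{"x":-0.3,"y":0,"z":0,"ax":0,"ay":0,"az":0},{"x":-0.3,"y":0,"z":0,"ax":0,"ay":0,"az":0},{"x":-0.3,"y":0,"z":0,"ax":0,"ay":0,"az":0},{"x":-0.3,"y":0,"z":0,"ax":0,"ay":0,"az":0},{"x":-0.3,"y":0,"z":0,"ax":0,"ay":0,"az":0},{"x":-0.3,"y":0,"z":0,"ax":0,"ay":0,"az":0},{"x":0,"y":0,"z":0,"ax":0,"ay":0,"az":0}]'
python3 - <<'E'
from m import *
go(-42,0,177,3.1416)
E
```

```text
clock: 23.53
tcp_pos: [0.3978, 0.065, 0.1732]
tcp_rot: [[-0.989, 0.145, -0.009], [0.145, 0.989, 0.0], [0.009, -0.001, -1.0]]
force: [0.2, 0.0, 0.2]
grip_width: -0.001
grasp_force: 0.0
clock: 24.12
tcp_pos: [0.4747, 0.0541, 0.1786]
tcp_rot: [[-0.989, 0.146, 0.002], [0.146, 0.989, -0.0], [-0.002, 0.0, -1.0]]
force: [-0.0, 0.1, 0.8]
grip_width: -0.002
grasp_force: 0.0
now box [-97.8  -0.1] z 178.6 F [-0.   0.1  0.8] clk 24.1167 w -0.2 grip 0.0
 turn units [ 0.    0.02 -0.01] shift(now axes) [-1.394  0.003  0.043] shift(target axes) [-1.394  0.002  0.04 ]
```

```bash

python3 -m handwheel '[{"x":-0.3,"y":0,"z":0,"ax":0,"ay":0,"az":0},{"x":-0.3,"y":0,"z":0,"ax":0,"ay":0,"az":0},{"x":-0.3,"y":0,"z":0,"ax":0,"ay":0,"az":0},{"x":-0.3,"y":0,"z":0,"ax":0,"ay":0,"az":0},{"x":-0.2,"y":0,"z":0,"ax":0,"ay":0,"az":0},{"x":0,"y":0,"z":0,"ax":0,"ay":0,"az":0},{"x":0.2,"y":0,"z":-0.3,"ax":0,"ay":0,"az":0},{"x":0.2,"y":0,"z":-0.8,"ax":0,"ay":0,"az":0},{"x":0,"y":0,"z":-0.5,"ax":0,"ay":0,"az":0},{"x":0,"y":0,"z":0,"ax":0,"ay":0,"az":0}]'
cat >> m.py <<'E'
def bar(P):
    with np.errstate(all='ignore'):
        b=tob(P)*1e3;z=P[...,2]*1e3
        m=(abs(b[...,1])<40)&(b[...,0]<60)&(b[...,0]>-165)&(z>88)&(z<190)
    q=np.c_[b[m],z[m]]
    for lo in range(-160,60,10):
        k=q[(q[:,0]>=lo)&(q[:,0]<lo+10)]
        if len(k)>2: print(lo,len(k),k.mean(0).round(1),'y',k[:,1].min().round(),k[:,1].max().round())
E
python3 - <<'E'
from m import *
d,P=snap('side','s7.png'); bar(P); go(-20,0,200,3.1416)
E
```

```text
clock: 24.95
tcp_pos: [0.5126, 0.0491, 0.2487]
tcp_rot: [[-0.989, 0.145, 0.009], [0.145, 0.989, -0.0], [-0.009, 0.001, -1.0]]
force: [0.3, 0.1, 0.1]
grip_width: 0.004
grasp_force: 0.0
-110 13 [-103.1   -3.6   92.1] y -35.0 33.0
-100 20 [-94.8  -2.5  99.1] y -33.0 35.0
-90 20 [-85.4  -0.4 109.6] y -35.0 37.0
-80 22 [-76.   -0.4 118.4] y -33.0 34.0
-70 26 [-65.3   1.8 130.3] y -35.0 34.0
-60 23 [-5.450e+01  1.000e-01  1.408e+02] y -35.0 34.0
-50 75 [-45.   -0.8 149.1] y -36.0 33.0
-40 57 [-35.3   1.9 153.9] y -34.0 34.0
-30 50 [-26.7  -1.7 169.1] y -34.0 35.0
now box [-59.9   0.4] z 246.4 F [-0.3 -0.3 -0.9] clk 25.0 w 0.1 grip 0.0
 turn units [0.01 0.06 0.  ] shift(now axes) [-0.989 -0.01   1.167] shift(target axes) [-0.996 -0.009  1.161]
```

```bash

python3 -m handwheel '[{"x":-0.5,"y":0,"z":0,"ax":0,"ay":0,"az":0},{"x":-0.4,"y":0,"z":0.4,"ax":0,"ay":0,"az":0},{"x":0,"y":0,"z":0.5,"ax":0,"ay":0,"az":0},{"x":0,"y":0,"z":0.3,"ax":0,"ay":0,"az":0},{"x":0,"y":0,"z":0,"ax":0,"ay":0,"az":0},{"x":-0.21,"y":0,"z":0.24,"ax":0,"ay":0,"az":0},{"x":-0.21,"y":0,"z":0.24,"ax":0,"ay":0,"az":0},{"x":-0.21,"y":0,"z":0.22,"ax":0,"ay":0,"az":0},{"x":-0.21,"y":0,"z":0.22,"ax":0,"ay":0,"az":0},{"x":0,"y":0,"z":0,"ax":0,"ay":0,"az":0}]'
python3 - <<'E'
from m import *
go(23,0,141,3.1416)
d,P=snap('side');bar(P)
E
```

```text
clock: 25.83
tcp_pos: [0.58, 0.0386, 0.1547]
tcp_rot: [[-0.989, 0.145, -0.004], [0.145, 0.989, 0.0], [0.004, -0.0, -1.0]]
force: [-1.3, 0.6, -0.1]
grip_width: 0.004
grasp_force: 0.2
now box [ 8.7 -0.2] z 154.7 F [-1.3  0.6 -0.1] clk 25.8333 w 0.3 grip 0.2
 turn units [-0.   -0.04 -0.  ] shift(now axes) [-0.36   0.004  0.34 ] shift(target axes) [-0.358  0.004  0.341]
-100 14 [-93.1  -0.5  94. ] y -34.0 35.0
-90 18 [-85.   -0.5  98.3] y -33.0 35.0
-80 17 [-75.3   1.5 101.7] y -33.0 34.0
-70 18 [-65.2  -3.5 104.3] y -34.0 32.0
-60 18 [-54.9  -0.  108.2] y -32.0 33.0
-50 17 [-45.1   1.7 111.1] y -33.0 34.0
-40 20 [-35.   -3.3 114.3] y -33.0 36.0
-30 17 [-25.1   1.7 117.2] y -34.0 35.0
-20 53 [-14.    1.6 119.9] y -34.0 34.0
-10 77 [ -4.7  -2.1 133.7] y -35.0 34.0
0 40 [  4.   -8.9 146.2] y -34.0 33.0
10 29 [ 14.7 -19.6 138.4] y -34.0 -7.0
```

Following well. I'll finish the arc.

```bash

python3 -m handwheel '[{"x":-0.18,"y":0,"z":0.17,"ax":0,"ay":0,"az":0},{"x":-0.18,"y":0,"z":0.2,"ax":0,"ay":0,"az":0},{"x":-0.11,"y":0,"z":0.27,"ax":0,"ay":0,"az":0},{"x":-0.11,"y":0,"z":0.27,"ax":0,"ay":0,"az":0},{"x":0,"y":0,"z":0.1,"ax":0,"ay":0,"az":0},{"x":0,"y":0,"z":0.08,"ax":0,"ay":0,"az":0},{"x":0,"y":0,"z":0,"ax":0,"ay":0,"az":0},{"x":0,"y":0,"z":0,"ax":0,"ay":0,"az":0}]'
python3 - <<'E'
from m import *
go(32,0,116,3.1416)
E
```

```text
clock: 26.55
tcp_pos: [0.6044, 0.0353, 0.1184]
tcp_rot: [[-0.989, 0.145, 0.004], [0.145, 0.989, -0.0], [-0.004, 0.0, -1.0]]
force: [-5.9, 0.3, 17.8]
grip_width: -0.001
grasp_force: 9.0
now box [33.3  0.1] z 118.4 F [-5.9  0.3 17.8] clk 26.55 w -0.1 grip 9.0
 turn units [0.   0.04 0.  ] shift(now axes) [ 0.033 -0.002  0.06 ] shift(target axes) [ 0.033 -0.002  0.06 ]
```

```bash

python3 -m handwheel '[{"x":0,"y":0,"z":-0.4,"ax":0,"ay":0,"az":0},{"x":0,"y":0,"z":-0.9,"ax":0,"ay":0,"az":0},{"x":0,"y":0,"z":-0.9,"ax":0,"ay":0,"az":0},{"x":-0.3,"y":-0.8,"z":-0.5,"ax":0,"ay":0,"az":0},{"x":-0.3,"y":-0.9,"z":0,"ax":0,"ay":0,"az":0},{"x":-0.3,"y":-0.9,"z":0,"ax":0,"ay":0,"az":0},{"x":-0.3,"y":-0.9,"z":0,"ax":0,"ay":0,"az":0},{"x":-0.3,"y":-0.9,"z":0,"ax":0,"ay":0,"az":0},{"x":0,"y":0,"z":0,"ax":0,"ay":0,"az":0},{"x":0,"y":0,"z":0,"ax":0,"ay":0,"az":0}]'
python3 - <<'E'
from m import *
d,P=lid(); bar(P); go(0,0,200,3.1416)
grid(P,(-68,68),(-45,0,45)); print('x0');grid(P,(-50,0,50),(-48,48))
cv2.imwrite('pics/s8.png',cv2.resize(d['img'][100:330,160:350,::-1],None,fx=2.5,fy=2.5,interpolation=cv2.INTER_CUBIC))
for nm,c in dict(spice=(.36,-.2),pills=(.5426,.1824),honey=(.386,.329),mill=(.393,-.32)).items():
    with np.errstate(all='ignore'): q=P[(abs(P[...,0]-c[0])<.05)&(abs(P[...,1]-c[1])<.05)&(P[...,2]<.25)]
    t=np.percentile(q[:,2],99); k=q[q[:,2]>t-.01]; print(nm,t.round(3),k.mean(0).round(3))
E
```

```text
clock: 27.38
tcp_pos: [0.6368, -0.1498, 0.2194]
tcp_rot: [[-0.989, 0.149, -0.003], [0.149, 0.989, 0.001], [0.003, 0.001, -1.0]]
force: [-0.1, 0.5, -0.6]
grip_width: -0.0
grasp_force: 0.0
lid n 766 rect [-4.8 -1.7] [115.9 160.3] 89.7 plane tilt [-0.005  0.005] z 78.7 extent x [-84.6  74.6] y [-56.   54.5]
-90 13 [-83.1  -7.3  94.8] y -36.0 32.0
-80 16 [-75.8  -0.1  95.8] y -35.0 35.0
-70 20 [-64.8   0.5  95.6] y -35.0 33.0
-60 15 [-55.   -1.7  96.4] y -33.0 34.0
-50 18 [-44.7   0.2  96.5] y -33.0 34.0
-40 15 [-35.8  -2.1  95.5] y -35.0 34.0
-30 20 [-24.5  -3.3  96.5] y -35.0 35.0
-20 15 [-15.    1.7  95.3] y -32.0 35.0
-10 32 [-3.2  0.  94.8] y -34.0 34.0
0 61 [ 4.9 -1.1 95.4] y -34.0 33.0
10 32 [13.8  0.4 94.2] y -32.0 34.0
20 24 [25.9  0.6 95.7] y -36.0 35.0
30 38 [33.  -2.  96.3] y -33.0 31.0
now box [  92.  -176.7] z 219.9 F [-0.7  1.3 -0.2] clk 27.4333 w -0.0 grip 0.0
 turn units [ 0.01 -0.03 -0.02] shift(now axes) [2.307 4.412 0.509] shift(target axes) [2.3   4.416 0.498]
         -45      0     45
  -68   76.5   77.3    nan
   68   75.8   76.6   78.5
x0
         -48     48
  -50   77.2   79.8
    0   75.1   80.0
   50   63.3   78.4
spice 0.104 [ 0.358 -0.198  0.1  ]
pills 0.174 [0.542 0.178 0.171]
honey 0.083 [0.379 0.305 0.079]
mill 0.09 [ 0.393 -0.32   0.086]
```

View pics/s8.png

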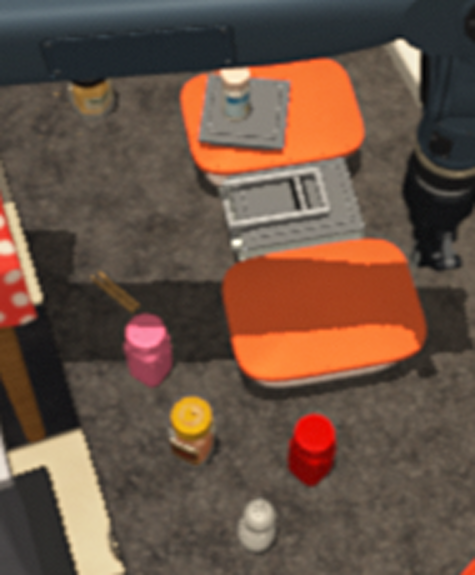

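The view shows the lid flush on the box with the clamp flat on it (crop (275,195)). The spice jar is upright on the worktop (190,430), and the tub, honey jar and shaker are all standing. The arm is clear, so I'm handing in.

```bash
python3 -c "
from station import manip; print(manip.close_job())"
```

```text
the job is handed in; nothing more can be done
None
```

I handed the job in at about 27 s. The last camera check showed the lid seated level, the clamp closed on it, the spice jar upright on the worktop, and nothing fallen over; the handover returned no verdict.

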